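# Run two linear slides and reject the one that binds

## Robot

A 6-joint arm with a two-finger parallel gripper is mounted at the origin on a cart in front of the work surface, level with it; the furniture and walls round the work are solid. World frame = base frame: x ahead of the robot, y to its left, z up, the work surface at z = 0. Lengths are in mm, angles in degrees, forces in N, time in s.
With the tool pointing down it reaches from about 350 to 850 mm from the base axis. Payload 8.1 kg.
Tool frame: the origin (TCP) lies on the centre line of the jaws, within the pads' length; the fingertips stand 19 mm ahead of it and the grasp point (between the pads) is the TCP; z points along the fingers, y is the direction in which the jaws open and shut (so a half turn about z gives the same grasp; the last joint's range is limited). The gripper opens to 85 mm and grips with 20 to 120 N. Pads are 22 mm wide; open, the fingers measure 114 mm over their backs; the gripper's body (76 mm by 85 mm) begins 54 mm behind the grasp point. The pads swing forward as they close: fully open they stand 13 mm farther back than shut.
Start: joints at [66.383, 7.471, 85.268, -0, 87.261, -4.893], TCP at [192.587, 568.257, 250.292] pointing down, gripper open.
Joint ranges: [-169.43, 169.43], [-51.17, 129.36], [1.28, 143.12], [-76.62, 256.62], [0, 156.53], [-152.29, 152.29]. Speed limits (degrees/s): [136.94, 136.94, 159.86, 180, 180, 180].

## Interface

Orientations are given as [roll, pitch, yaw] about the fixed x, y, z axes, in that order (R = Rz(yaw) Ry(pitch) Rx(roll)).
In Python, from bench import r, viewer gives the robot as it stands.
- The arm moves only by the tool carry_out, never from a script. Its argument "commands" is a list that holds one entry, the list of rows, each a list of 7 numbers: the finger opening in mm, from 0 to 85.4, then the shift along the tool's x, y, z in mm, then the turn, a rotation vector about the tool's x, y, z in degrees. A call has 1 to 5 rows; each row is the pose to reach, as a shift and turn from the pose commanded when the call began, along the tool's axes at that moment; what a row does not reach only later rows make up. A row lasts 1/8 s, in which the tool goes at most 62.5 mm and 10.7 degrees, less where a joint would pass 70% of its speed; a pose out of reach is approached as far as the arm can. A call with a gripper value outside its range is refused whole. The fingers move at their own pace and stop on an object; "grip_force" is the grip in N (left out, the last holds). Time passes only in rows, so rows that repeat a pose let the fingers close. It gives the time, the measured TCP pose, the force and the opening at its end, in the units of the state.
- r.sense(): the state, without advancing time (a new reading comes with each control period).
- viewer.snapshot(name): name is "scene" or "side" or "wrist"; returns the picture (400x640x3 uint8, red, green, blue); there is no depth.
- viewer.calibration(name): a dict with "camera_matrix" (3x3 intrinsics, pixels), "rvec" (rotation vector, rad) and "tvec" (3), from world to camera coordinates, as OpenCV has them. Camera axes: x right, y down, z forward; pixel columns grow to the right and rows downward; lengths in mm; the calibration is good to about 2 mm. A picture is of the moment at which its call begins: read the wrist's pose just before it. calibration takes no time and is no camera call; for the wrist camera it gives the pose at the moment of the call.
- r.hand_in(): hands the job in, once; it reports no verdict.
The state is a dict: "time": time; "joint_pos": joint angles; "qd": joint speeds; "joint_efforts": joint torques, N m; "tool_pos": TCP position; "tcp_rot": TCP orientation; "ft_force": force on the tool from outside, world axes, zero at the start; "wrist_torque": the same for the moment, N m; "finger_gap": finger opening in mm.
Only numpy, scipy, OpenCV 4.12 (cv2) and the standard library are available. Lean on these libraries where they do the work, as an engineer would, in place of code of your own. Each camera call takes 0.05 s, during which the arm holds its last target. There are 200 camera calls.

## Task

One of these two linear slides binds part way. First the left one, then the right one, take the carriage by its knob and run it away from you along its rail as far as it will go, without forcing it. Leave the carriage that runs the whole way fully home at the far end of its rail, and bring the one that binds fully back to the near end, so that it stands rejected.

Things in the scene. Friction and masses are not known exactly. Their poses are not given: they have to be found in the camera images.
- left_slide (a joint): travel of the left slide's carriage in m: 0 at the near end of its rail, 0.120 at the far end; starts between 0 and 0.025. The slide is a covered aluminium rail screwed to the bench, 200 mm long, 92 mm wide over its ears, with dark end blocks 44 mm high, pointing away from the robot, turned up to 17 degrees either way. A carriage moves with about 2 N and stays where it is left.
- right_slide (a joint): travel of the right slide's carriage in m; same build and looks, same meaning as the left one. Exactly one of the two slides, which does not show from outside, is blocked solid at about 0.06 and cannot go farther (a push of 10 N is enough to tell); the other runs freely to 0.120.
- left_knob (a point): grip point on the left carriage: on the axis of an upright black ribbed round post, 20 mm in diameter, top 95 mm above the bench; the point is 20 mm below that top. The post's 26 mm foot ends 49 mm above the bench, on a steel plate 50 x 56 mm (top 42 mm above the bench). Moves with the carriage. x axis: along the rail to its far end, as the joint value grows; z up.
- right_knob (a point): the same point and axes on the right carriage's post

How it is judged (in metres and radians):
On the way, in this order (a step that is already met when the one before it is completed fails the run):
1. the left carriage is run out at least 50 mm, while the right one is still near its near end (value of joint left_slide above 0.05 m and value of joint right_slide below 0.04 m), for 0.1 s.
2. then the right carriage is run out at least 50 mm (value of joint right_slide above 0.05 m), for 0.1 s.
At the end, for the whole second after the job is handed in: The carriage of the slide that runs freely stands within 12 mm of the far end of its travel and the carriage of the slide that binds within 12 mm of the near end of its own, both at rest and released (((value of joint left_slide above 0.108 m and value of joint right_slide below 0.012 m) or (value of joint right_slide above 0.108 m and value of joint left_slide below 0.012 m)) and velocity of joint left_slide between -0.01 and 0.01 m/s and velocity of joint right_slide between -0.01 and 0.01 m/s); the robot touches nothing.
It also fails if it takes over 48 s, if anything falls off the work surface, if the arm or the gripper's body presses on something with over 40 N, if the wrist force passes 120 N, or if a joint passes its speed limit or range.

## Working session

There is one attempt and no reset: what is moved stays moved. The work goes in short steps, Python scripts to look and compute and a tool call to move; the robot and the scene stay as the last step left them, time stands still between calls to the robot, and variables do not carry over. Pictures are saved under pics/ and viewed, about 8 in all and at most 12, crops included, and the job is handed in when it is done.

Besides the shell and the picture viewer there is one more tool, called by a JSON object that holds its "method" and its "body". carry_out: Moves the arm, as the interface text tells. Its arguments: {"type":"object","properties":{"commands":{"type":"array","items":{"type":"array","items":{"type":"array","items":{"type":"number"}}}},"grip_force":{"type":"number"}},"required":["commands"]}

```bash
mkdir -p pics
cat > h.py <<'E'
import numpy as np,cv2
from bench import r,viewer
def snap(n,f):
    c=viewer.calibration(n); im=viewer.snapshot(n); cv2.imwrite('pics/'+f,im[:,:,::-1]); np.save('pics/'+f[:-4]+'.npy',c,allow_pickle=True); return c,im
def P(c):
    R=cv2.Rodrigues(np.array(c['rvec'],float))[0]; return np.array(c['camera_matrix'])@np.c_[R,np.array(c['tvec'],float).ravel()]
def tri(c1,p1,c2,p2):
    X=cv2.triangulatePoints(P(c1),P(c2),np.array(p1,float).reshape(2,1),np.array(p2,float).reshape(2,1)).ravel(); X=X[:3]/X[3]
    for c,p in((c1,p1),(c2,p2)):
        q=P(c)@np.r_[X,1]; print('  resid',(q[:2]/q[2]-p).round(1))
    return X
def load(f): return np.load('pics/'+f+'.npy',allow_pickle=True).item()
def onz(c,p,z):
    M=P(c); A=M[:,[0,1,3]].copy(); A[:,2]+=M[:,2]*z; v=np.linalg.solve(A,[*p,1]); return v[:2]/v[2]
E
python3 - <<'E'
from h import *
for n in('scene','side'): snap(n,n+'1.png')
s=r.sense(); print(s)
for n in('scene','side','wrist'):
    M=P(viewer.calibration(n)); print(n,(-np.linalg.inv(M[:,:3])@M[:,3]).round())
E
```

```text
{'time': 0.1, 'joint_pos': array([ 6.63823577e+01,  7.51135906e+00,  8.53238698e+01,  1.30246481e-03,
        8.72626034e+01, -4.89174970e+00]), 'qd': array([-0.15663345, -0.1402981 , -0.08010354, -0.03386809, -0.03670982,
        0.05285526]), 'joint_efforts': array([ 9.78030694e-04, -5.70950747e+01, -5.01941550e+01, -2.21148453e-04,
        8.08770885e-03,  3.53377436e-05]), 'tool_pos': array([192.39234366, 567.81726604, 249.33533363]), 'tcp_rot': array([-1.79902635e+02, -9.63862343e-03,  1.61274036e+02]), 'ft_force': array([ 0.42285819, -0.78655254,  0.03081506]), 'wrist_torque': array([ 0.00960016, -0.01945089, -0.05722084]), 'finger_gap': 85.41421716441441}
scene [  73. -729.  653.]
side [ 469. -724.  702.]
wrist [112. 595. 372.]
```

View pics/scene1.png

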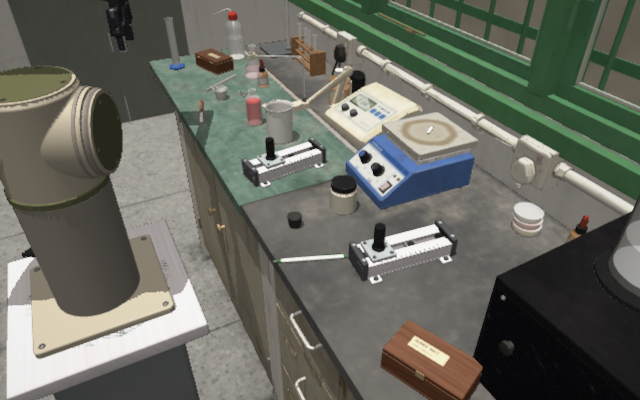

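View pics/side1.png

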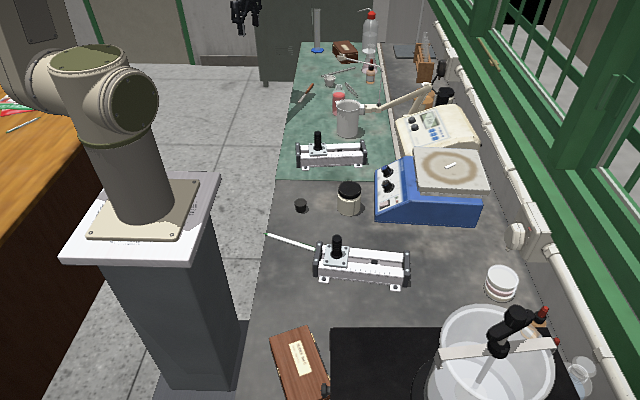

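The scene view shows the left knob at about (270,145) and the right at (379,232). In the side view they are at about (318,138) and (337,240). I'll enlarge all four in one composite.

Run:
```python
from h import *
o=np.zeros((600,800,3),np.uint8)
for k,(n,x,y,w,h) in enumerate((('scene',238,132,100,75),('side',285,122,100,75),('scene',345,215,120,90),('side',305,228,120,90))):
    im=cv2.imread(f'pics/{n}1.png')[y:y+h,x:x+w]; f=400/w
    im=cv2.resize(im,(400,300),interpolation=cv2.INTER_CUBIC)
    for g in range(0,w,20): cv2.putText(im,str(x+g),(int(g*f),10),0,.35,(0,0,255)); cv2.line(im,(int(g*f),12),(int(g*f),18),(0,0,255))
    for g in range(0,h,10): cv2.putText(im,str(y+g),(0,int(g*f)+4),0,.35,(0,0,255))
    o[300*(k//2):300*(k//2)+300,400*(k%2):400*(k%2)+400]=im
cv2.imwrite('pics/c1.png',o)
```

```text
(no output)
```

View pics/c1.png

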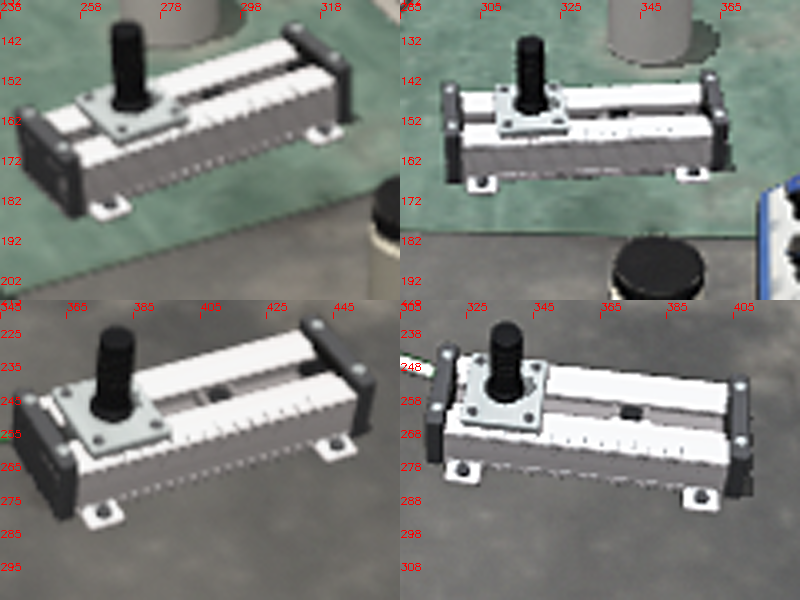

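The crops put the knob tops at scene (269.5,138.8) and side (317.5,132.3) for the left, and scene (380.4,225.2) and side (336.8,236.4) for the right. The end-block screws are also visible and give the rail directions.

Run:
```python
from h import *
a,b=load('scene1'),load('side1')
for n,k,e1,e2 in(('L',((269.5,138.8),(317.5,132.3)),((249.8,164.8),(297.5,148.8)),((317.8,144),(363.3,144.5))),('R',((380.4,225.2),(336.8,236.4)),((359.6,253.4),(317.6,253.2)),((446.7,231.5),(407.2,261.9)))):
    for m,(p,q) in(('knob',k),('near',e1),('far',e2)): print(n,m,tri(a,p,b,q).round(1))
    for c,i in((a,0),(b,1)):
        N,F,K=[onz(c,v[i],z) for v,z in((e1,44),(e2,44),(k,95))]; d=F-N; print(' plane: knob',K.round(),'len',np.hypot(*d).round(),'yaw',np.degrees(np.arctan2(d[1],d[0])).round(1),'along',((K-N)@d/np.hypot(*d)).round())
```

```text
resid [-0.1 -0.2]
  resid [0.  0.3]
L knob [423.2 221.2  92.2]
  resid [-0.1 -0.3]
  resid [0.  0.4]
L near [366.6 212.2  41.9]
  resid [-0.5 -1.3]
  resid [0.2 1.8]
L far [553.5 231.6  42.5]
 plane: knob [421. 215.] len 186.0 yaw 4.6 along 56.0
 plane: knob [423. 219.] len 189.0 yaw 8.4 along 57.0
  resid [-0.3 -0.6]
  resid [0.1 0.8]
R knob [ 479.4 -168.6   95. ]
  resid [-0.1 -0.2]
  resid [0.  0.3]
R near [ 439.8 -167.2   41. ]
  resid [-0.5 -1.1]
  resid [0.1 1.7]
R far [ 628.1 -184.4   36.5]
 plane: knob [ 479. -170.] len 184.0 yaw -7.3 along 41.0
 plane: knob [ 479. -166.] len 188.0 yaw -5.3 along 39.0
```

```bash
cat >> h.py <<'E'
from scipy.spatial.transform import Rotation as Ro
def go(x,y,z,yaw):
    s=r.sense(); R=Ro.from_euler('xyz',s['tcp_rot'],degrees=True); T=Ro.from_euler('xyz',[180,0,yaw],degrees=True)
    print('row',R.inv().apply(np.array([x,y,z])-s['tool_pos']).round(1),(R.inv()*T).as_rotvec(degrees=True).round(1))
E
python3 -c "
from h import *
go(400,216,230,186.5)"
```

```text
row [-309.6 -266.5   19.7] [ -0.1  -0.  -25.2]
```

{"method": "carry_out", "body": {"commands": [[[85,-44,-38,3,0,0,-4],[85,-88,-76,6,0,0,-8],[85,-132,-114,8,0,0,-12],[85,-176,-152,12,0,0,-16],[85,-220,-190,14,0,0,-20]]], "grip_force": 25}}

```text
time: 0.72
tool_pos: [340.3, 315.9, 235.7]
tcp_rot: [-180.0, -0.0, -178.6]
ft_force: [0.5, 0.2, -0.6]
finger_gap: 85.1
```

```bash
python3 -c "
from h import *
go(400,216,230,186.5)"
```

```text
row [ -57.2 -101.3    5.8] [-0.  -0.  -5.1]
```

{"method": "carry_out", "body": {"commands": [[[85,-28,-50,3,0,0,-2.5],[85,-57,-101,6,0,0,-5],[85,-57,-101,6,0,0,-5],[85,-57,-101,6,0,0,-5]]]}}

```text
time: 1.23
tool_pos: [399.0, 218.0, 230.0]
tcp_rot: [180.0, -0.0, -173.8]
ft_force: [0.2, 0.0, 0.2]
finger_gap: 85.2
```

Run:
```python
from h import *
s=r.sense(); print(s['tool_pos'],s['tcp_rot']); c,im=snap('wrist','w1.png')
for p in((422,219,95),(366.6,212.2,44),(553,230,44)):
    q=P(c)@np.r_[p,1]; print((q[:2]/q[2]).round())
```

```text
[399.00504235 217.95286553 230.03939505] [ 1.79984137e+02 -3.90981737e-02 -1.73817173e+02]
[323. 221.]
[322. 140.]
[320. 318.]
```

View pics/w1.png

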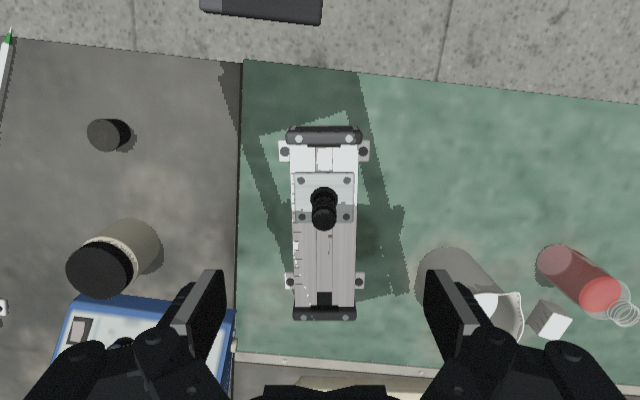

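The wrist view shows the knob top at about (324,218), the near end-block screws centred at (323.5,139) and the far ones at (324.5,317.5). All are close to the predicted pixels.

Run:
```python
from h import *
c=load('w1'); N,F,K=onz(c,(323.5,139),44),onz(c,(324.5,317.5),44),onz(c,(324,218),93); d=F-N
print(N,F,K,np.hypot(*d),np.degrees(np.arctan2(d[1],d[0])))
print(tri(c,(324,218),load('scene1'),(269.5,138.8)))
go(423,218,75,184.8); go(423,218,130,184.8)
```

```text
[365.62399441 213.15426694] [552.05115119 234.37116873] [419.92216481 219.50090712] 187.6305990669264 6.492782155312626
  resid [-0.4  2. ]
  resid [-0.3  0.2]
[421.89227865 219.36552003  92.36317901]
row [-24.1  -3.3 155.1] [ 0.  -0.   1.5]
row [-24.1  -3.2 100.1] [ 0.  -0.   1.5]
```

{"method": "carry_out", "body": {"commands": [[[60,-22,-1,40,0,0,0],[60,-22,-1,90,0,0,0],[60,-22,-1,130,0,0,0],[60,-22,-1,155,0,0,0],[60,-22,-1,155,0,0,0]]]}}

```text
time: 1.9
tool_pos: [418.5, 220.1, 73.0]
tcp_rot: [-179.9, -0.3, -173.6]
ft_force: [-0.2, -0.1, 0.5]
finger_gap: 60.0
```

{"method": "carry_out", "body": {"commands": [[[30,0,0,0,0,0,0],[0,0,0,0,0,0,0],[0,0,0,0,0,0,0],[0,0,0,0,0,0,0],[0,0,0,0,0,0,0]]]}}

```text
time: 2.52
tool_pos: [422.4, 219.8, 77.1]
tcp_rot: [180.0, 0.2, -173.7]
ft_force: [-1.6, -0.0, 7.6]
finger_gap: 19.3
```

{"method": "carry_out", "body": {"commands": [[[0,-6,0,0,0,0,0],[0,-12,0,0,0,0,0],[0,-18,0,0,0,0,0],[0,-24,0,0,0,0,0],[0,-30,0,0,0,0,0]]]}}

```text
time: 3.15
tool_pos: [452.3, 223.2, 77.1]
tcp_rot: [180.0, 0.1, -173.7]
ft_force: [-2.0, -0.7, 7.6]
finger_gap: 19.3
```

Now finer steps through the zone where it may be blocked.

{"method": "carry_out", "body": {"commands": [[[0,-2,0,0,0,0,0],[0,-4,0,0,0,0,0],[0,-6,0,0,0,0,0],[0,-8,0,0,0,0,0]]]}}

```text
time: 3.65
tool_pos: [460.1, 224.0, 77.1]
tcp_rot: [180.0, 0.2, -173.7]
ft_force: [-1.5, -1.0, 7.3]
finger_gap: 19.0
```

{"method": "carry_out", "body": {"commands": [[[0,-1,0,0,0,0,0],[0,-2,0,0,0,0,0],[0,-3,0,0,0,0,0],[0,-4,0,0,0,0,0]]]}}

```text
time: 4.15
tool_pos: [462.6, 224.3, 77.0]
tcp_rot: [180.0, -0.0, -173.7]
ft_force: [-12.6, -2.2, 17.8]
finger_gap: 19.6
```

{"method": "carry_out", "body": {"commands": [[[0,-1,0,0,0,0,0],[0,-1,0,0,0,0,0]]]}}

```text
time: 4.4
tool_pos: [462.8, 224.3, 77.0]
tcp_rot: [180.0, -0.1, -173.7]
ft_force: [-14.7, -2.0, 19.1]
finger_gap: 19.2
```

Left blocks at a measured travel of about 41 mm from its start, which is roughly 0.06. Pushing on raised the force to 15 N with almost no motion. I'll bring it back to the near end now.

{"method": "carry_out", "body": {"commands": [[[0,8,0,0,0,0,0],[0,20,0,0,0,0,0],[0,32,0,0,0,0,0],[0,44,0,0,0,0,0],[0,52,0,0,0,0,0]]]}}

```text
time: 5.03
tool_pos: [413.2, 218.8, 77.1]
tcp_rot: [180.0, 0.2, -173.7]
ft_force: [2.2, 0.3, 6.7]
finger_gap: 19.3
```

{"method": "carry_out", "body": {"commands": [[[0,2,0,0,0,0,0],[0,4,0,0,0,0,0],[0,6,0,0,0,0,0],[0,7,0,0,0,0,0],[0,8,0,0,0,0,0]]]}}

```text
time: 5.65
tool_pos: [405.7, 218.0, 77.1]
tcp_rot: [180.0, 0.2, -173.7]
ft_force: [1.6, -0.6, 8.4]
finger_gap: 19.5
```

{"method": "carry_out", "body": {"commands": [[[0,1,0,0,0,0,0],[0,2,0,0,0,0,0],[0,3,0,0,0,0,0],[0,4,0,0,0,0,0]]]}}

```text
time: 6.15
tool_pos: [401.7, 217.5, 77.0]
tcp_rot: [180.0, 0.2, -173.7]
ft_force: [1.7, -1.0, 8.5]
finger_gap: 19.0
```

{"method": "carry_out", "body": {"commands": [[[0,1,0,0,0,0,0],[0,2,0,0,0,0,0],[0,3,0,0,0,0,0]]]}}

```text
time: 6.52
tool_pos: [399.6, 217.3, 77.1]
tcp_rot: [179.9, 0.3, -173.7]
ft_force: [10.4, 0.6, -0.2]
finger_gap: 19.0
```

It has reached the near stop: 10 N at x=399.6, 63 mm back from the block. I'll release and rise.

{"method": "carry_out", "body": {"commands": [[[20,-0.8,0,0,0,0,0],[45,-0.8,0,0,0,0,0],[60,-0.8,0,0,0,0,0],[60,-0.8,0,-10,0,0,0],[60,-0.8,0,-60,0,0,0]]]}}

```text
time: 7.15
tool_pos: [395.3, 215.8, 133.0]
tcp_rot: [-179.9, -0.4, -173.7]
ft_force: [0.8, 1.4, -0.5]
finger_gap: 60.0
```

```bash
python3 -c "
from h import *
go(399,217,225,186.3);go(455,-165,230,174)"
```

```text
row [ -3.1   0.6 -92. ] [-0.1 -0.4 -0. ]
row [ -17.  -385.2  -96.3] [-0.2 -0.4 12.3]
```

{"method": "carry_out", "body": {"commands": [[[60,0,0,-50,0,0,0],[60,-2,-40,-90,0,0,2],[60,-4,-95,-97,0,0,4],[60,-7,-150,-97,0,0,6],[60,-10,-205,-97,0,0,8]]]}}

```text
time: 7.78
tool_pos: [430.5, 12.6, 233.3]
tcp_rot: [-180.0, 0.1, 178.2]
ft_force: [1.5, -0.6, -0.5]
finger_gap: 59.9
```

```bash
python3 -c "
from h import *
go(455,-165,230,174)"
```

```text
row [ -29.9 -176.8    3.4] [0.  0.1 4.2]
```

{"method": "carry_out", "body": {"commands": [[[60,-8,-50,1,0,0,1],[60,-18,-105,2,0,0,2.5],[60,-27,-160,3,0,0,4],[60,-30,-177,3,0,0,4.2],[60,-30,-177,3,0,0,4.2]]]}}

```text
time: 8.4
tool_pos: [454.9, -164.2, 229.4]
tcp_rot: [180.0, -0.0, 174.0]
ft_force: [0.3, 0.5, -0.3]
finger_gap: 59.7
```

Run:
```python
from h import *
s=r.sense(); print(s['tool_pos'],s['tcp_rot']); c,im=snap('wrist','w2.png')
for p in((479,-168,95),(439.8,-167.2,44),(627,-184.4,44)):
    q=P(c)@np.r_[p,1]; print((q[:2]/q[2]).round())
```

```text
[ 454.9338654  -164.17357022  229.4322395 ] [ 1.79973609e+02 -2.65565236e-02  1.73971270e+02]
[323. 223.]
[320. 160.]
[323. 333.]
```

View pics/w2.png

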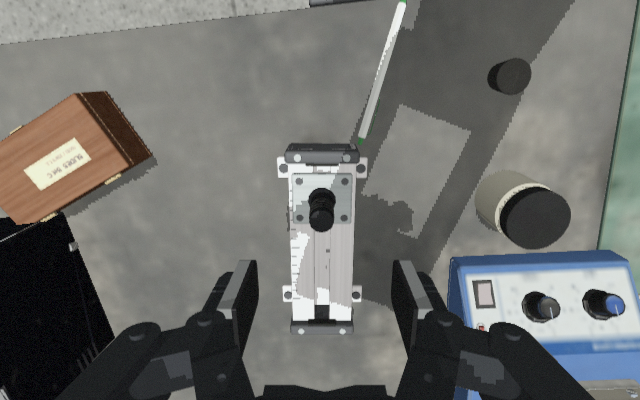

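The right slide is centred at near (321,158) and far (321.5,331), with the knob top at about (321,219) and the surroundings clear.

Run:
```python
from h import *
c=load('w2'); N,F,K=onz(c,(321,158),44),onz(c,(321.5,331),44),onz(c,(321,219),93); d=F-N
print(N,F,K,np.hypot(*d),np.degrees(np.arctan2(d[1],d[0])),(K-N)@d/187)
print(tri(c,(321,219),load('scene1'),(380.4,225.2)))
go(477,-168,75,174.1)
```

```text
[ 437.94493175 -165.82938171] [ 624.53172285 -185.47320343] [ 476.22455352 -169.57845812] 187.61799046255746 -6.009949536268752 38.588866200208884
  resid [-0.5  2.7]
  resid [-0.6  0.3]
[ 477.78040982 -170.11129109   94.73569256]
row [-22.5  -2.6 154.4] [ 0.  -0.  -0.1]
```

{"method": "carry_out", "body": {"commands": [[[60,-22,-4,40,0,0,0],[60,-22,-4,90,0,0,0],[60,-22,-4,130,0,0,0],[60,-22,-4,153,0,0,0],[60,-22,-4,153,0,0,0]]]}}

```text
time: 9.07
tool_pos: [475.0, -167.4, 74.4]
tcp_rot: [179.9, -0.3, 174.2]
ft_force: [0.7, -0.4, 0.8]
finger_gap: 59.8
```

{"method": "carry_out", "body": {"commands": [[[30,0,0,0,0,0,0],[0,0,0,0,0,0,0],[0,0,0,0,0,0,0],[0,0,0,0,0,0,0],[0,0,0,0,0,0,0]]]}}

```text
time: 9.7
tool_pos: [477.9, -169.4, 78.2]
tcp_rot: [180.0, 0.2, 174.1]
ft_force: [0.1, 5.1, 6.8]
finger_gap: 19.5
```

{"method": "carry_out", "body": {"commands": [[[0,-6,0,0,0,0,0],[0,-15,0,0,0,0,0],[0,-24,0,0,0,0,0],[0,-33,0,0,0,0,0],[0,-40,0,0,0,0,0]]]}}

```text
time: 10.32
tool_pos: [517.8, -173.7, 78.2]
tcp_rot: [180.0, 0.1, 174.1]
ft_force: [-1.5, 4.5, 6.7]
finger_gap: 19.3
```

{"method": "carry_out", "body": {"commands": [[[0,-4,0,0,0,0,0],[0,-8,0,0,0,0,0],[0,-12,0,0,0,0,0],[0,-15,0,0,0,0,0],[0,-18,0,0,0,0,0]]]}}

```text
time: 10.95
tool_pos: [535.5, -175.6, 78.2]
tcp_rot: [180.0, 0.1, 174.1]
ft_force: [-1.5, 4.4, 5.8]
finger_gap: 19.2
```

{"method": "carry_out", "body": {"commands": [[[0,-2,0,0,0,0,0],[0,-4,0,0,0,0,0],[0,-6,0,0,0,0,0]]]}}

```text
time: 11.32
tool_pos: [541.4, -176.3, 78.3]
tcp_rot: [180.0, 0.1, 174.1]
ft_force: [-1.1, 4.3, 6.1]
finger_gap: 19.3
```

It has passed the blocking zone with no resistance, so I'll run it on to about x=585 and then ease up to the stop.

{"method": "carry_out", "body": {"commands": [[[0,-8,0,0,0,0,0],[0,-18,0,0,0,0,0],[0,-28,0,0,0,0,0],[0,-38,0,0,0,0,0],[0,-45,0,0,0,0,0]]]}}

```text
time: 11.95
tool_pos: [586.4, -181.2, 78.2]
tcp_rot: [-180.0, 0.1, 174.1]
ft_force: [-2.2, 3.0, 7.4]
finger_gap: 19.3
```

{"method": "carry_out", "body": {"commands": [[[0,-1.5,0,0,0,0,0],[0,-3,0,0,0,0,0],[0,-4.5,0,0,0,0,0],[0,-6,0,0,0,0,0]]]}}

```text
time: 12.45
tool_pos: [591.1, -181.7, 78.2]
tcp_rot: [180.0, 0.0, 174.1]
ft_force: [-11.2, 4.0, 13.7]
finger_gap: 18.9
```

It has reached the far stop at x≈591, about 114 mm from its start. I'll release, rise and check.

{"method": "carry_out", "body": {"commands": [[[20,1,0,0,0,0,0],[45,1,0,0,0,0,0],[60,1,0,0,0,0,0],[60,1,0,-10,0,0,0],[60,1,0,-60,0,0,0]]]}}

```text
time: 13.08
tool_pos: [587.1, -180.7, 133.1]
tcp_rot: [179.9, -0.4, 174.1]
ft_force: [1.0, -0.2, 0.6]
finger_gap: 59.6
```

{"method": "carry_out", "body": {"commands": [[[60,0,0,-50,0,0,0],[60,0,0,-100,0,0,0],[60,40,0,-120,0,0,0],[60,80,0,-120,0,0,0],[60,80,0,-120,0,0,0]]]}}

```text
time: 13.7
tool_pos: [508.5, -173.2, 257.0]
tcp_rot: [-180.0, 0.0, 174.0]
ft_force: [0.2, -0.4, 0.0]
finger_gap: 59.8
```

Run:
```python
from h import *
snap('scene','scene2.png');snap('side','side2.png')
o=np.zeros((600,800,3),np.uint8)
for k,(n,x,y,w,h) in enumerate((('scene',238,132,100,75),('side',285,122,100,75),('scene',345,200,120,90),('side',305,228,120,90))):
    im=cv2.imread(f'pics/{n}2.png')[y:y+h,x:x+w]
    o[300*(k//2):300*(k//2)+300,400*(k%2):400*(k%2)+400]=cv2.resize(im,(400,300),interpolation=cv2.INTER_CUBIC)
cv2.imwrite('pics/c2.png',o)
s=r.sense();print(s['time'],s['tool_pos'],s['ft_force'])
```

```text
13.8 [ 510.56018707 -173.56748636  257.13679713] [ 1.22772995 -0.08617493 -0.42289141]
```

View pics/c2.png

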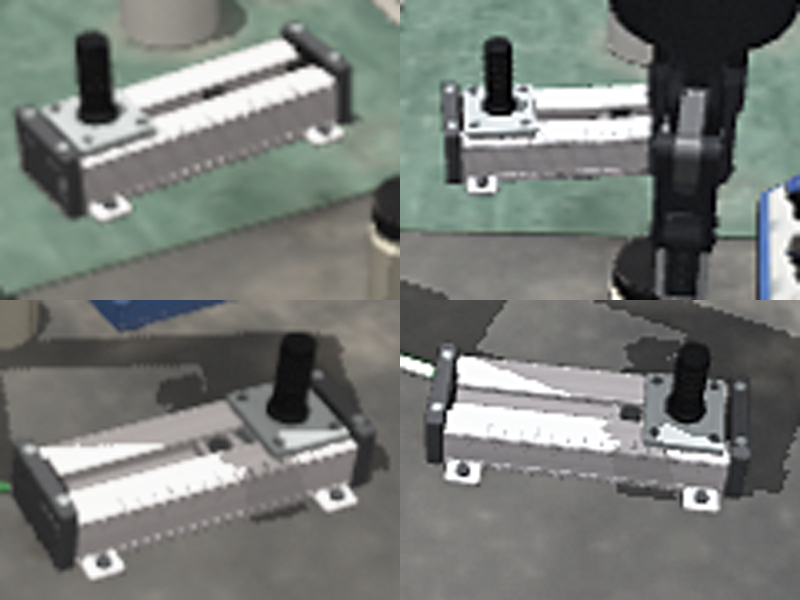

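The left plate sits against its near block and the right plate against its far block, with the gripper clear of both. That agrees with the stop forces, so I'm handing in.

```bash
python3 -c "
from bench import r
print(r.hand_in())"
```

```text
the job is handed in; nothing more can be done
None
```

The left slide is the one that binds, so its carriage is rejected at the near end. The right slide runs freely, and its carriage is home at the far end. I handed the job in at about 13.8 s of the 48 s allowed.

- **Left slide:** it stopped dead about 41 mm from where it started, roughly 0.06 of travel. Pushing on raised the force to about 15 N with almost no motion. I brought it back about 63 mm to the near stop, which I felt at about 10 N, and released it.
- **Right slide:** it passed the same zone with only about 2 N of drag. It ran about 114 mm from its start to the far stop, felt at about 11 N, and I released it there.
- **Last checks:** the final pictures show the left plate against its near block and the right plate against its far block. The gripper was clear, with no real force on the wrist. I did not remeasure the final knob positions numerically.
- **Disagreements:** when I located the knobs, the wrist view fell 2–3 px off the scene view, within the camera calibration error. None of the checks failed.

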